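# Set the bag sealer's dial and start it

## Task

Set the bag sealer on the packing bench to the marked seal time and start it: with a fingertip against its knurled rim, turn the dial, click by click, until it rests in the detent where its white line points at the upright set pin, and only then press the start button fully down and let it come back out. Nothing needs gripping: lift nothing, and leave the boxes, tins and other loose things where they stand.

Things in the scene. Friction and masses are not known exactly. Their poses are not given: they have to be found in the camera images.
- sealer: bench bag sealer, fixed to the bench. White control deck 180 mm deep (its x, -90 to +90) and 400 mm wide (y), flat top 60 mm above the bench; behind it (x +90 to +160) the sealing bar with its closed arm, 107 mm high. Origin: centre of the deck's underside, on the bench; x points from the operator's side to the sealing bar, y to the left, z up
- dial (a joint): seal-time dial's angle, rad: 0 when its white line points along the sealer's +x, growing anticlockwise seen from above; range -2.3 to 2.3. It clicks into a detent at every multiple of 0.5236 (30 degrees), where ticks stand round it; let go between two, it springs to the nearer one. About 0.06 N m (1.4 N along the rim) takes it over to the next
- dial_center (a point): centre of the dial's top face, 30 mm above the deck, at x -15, y +70 mm of the sealer. The dial is a knurled black drum with upright axis, 92 mm across, too wide for most grippers to span; its side runs from 3 to 30 mm above the deck, and a white line 7 mm wide on its top, from near the middle to the rim, shows the setting
- dial_index (a point): point that turns with the dial, straight out along its white line, 60 mm from the axis and 3 mm above the deck (about 15 mm outside the rim, over the scale)
- set_pin: upright steel set pin, 16 mm across, 25 mm tall, fixed in one of four holes in the deck round the dial, 64 mm from its axis, each exactly opposite a detent: dial value -1.571, -1.047, 1.047 or 1.571. The other three holes have flat steel caps, 6 mm across, 2 mm high. Origin: centre of its foot, on the deck
- start (a joint): start button: round, black, 28 mm across, in a grey housing on the deck to the right of the dial (sealer's x -20, y -80 mm); value in m, 0 when out, 0.006 when fully pressed; it springs back, and 5 N holds it fully down
- start_top (a point): centre of the start button's top face; moves down with it
- tin: small closed round aluminium tin, 48 mm across, 40 mm tall, standing on the sealer's deck; bystander. Origin: centre of its underside
- label_roll: roll of blank labels with an open core, 54 mm across, 30 mm tall, standing on end on the sealer's deck; bystander. Origin: centre of its underside
- praline_box: flat cardboard praline box, 70 x 100 x 35 mm, lying on the bench in front of the sealer; bystander. Origin: centre of its underside
- jar: amber glass jar with steel lid, 64 mm across, 75 mm tall, standing on the bench beside the sealer; bystander. Origin: centre of its underside
- stamp: wooden hand stamp, foot 40 mm across, 66 mm tall, standing on the bench in front of the sealer; bystander. Origin: centre of its underside
- gift_box: white paper-covered gift box, 80 x 80 x 60 mm, standing on the bench beside the sealer; bystander. Origin: centre of its underside
- spool: empty white spool, flanges 60 mm across, 38 mm tall, standing on end on the bench in front of the sealer; bystander. Origin: centre of its underside

How it is judged:
By the outcome, as a careful person would: the job done as asked, in the order asked, and still so for the second after the job is handed in, with the robot touching nothing.
It also fails if it takes over 64 s, if anything falls off the work surface, if the arm or the gripper's body presses on something with over 40 N, if the wrist force passes 120 N, or if a joint passes its speed limit or range.

## Robot

A 6-joint arm with a two-finger parallel gripper is mounted at the origin on the work surface. World frame = base frame: x ahead of the robot, y to its left, z up, the work surface at z = 0. Lengths are in mm, angles in rad, forces in N, time in s.
With the tool pointing down it reaches from about 350 to 875 mm from the base axis. Payload 4.2 kg.
Tool frame: the origin (TCP) lies midway between the tips of the shut fingers; the grasp point (between the pads) lies 19 mm behind it; z points along the fingers, y is the line along which they close (so a half turn about z gives the same grasp; the last joint's range is limited). The gripper opens to 85 mm and grips with 20 to 120 N. Pads are 22 mm wide; open, the fingers measure 114 mm over their backs; the gripper's body (76 mm by 85 mm) begins 54 mm behind the grasp point. The pads swing forward as they close: fully open they stand 13 mm farther back than shut.
Start: joints at [1.585, 0.385, 0.008, 0, -1.194, -0.259], TCP at [151.445, 606.353, 231.312] pointing down, gripper open.
Joint ranges: [-3.14, 3.14], [-1.21, 2.06], [-1.07, 1.41], [-3.16, 2.05], [-2.99, -0.16], [-3.1, 3.1]. Speed limits (rad/s): [2.79, 2.79, 3.14, 3.14, 3.14, 3.14].

## Interface

Orientations are given as a unit quaternion [x, y, z, w].
In Python, from bench import arm gives the robot as it stands.
- The arm moves only by the tool send_rows, never from a script. Its argument "targets" is a list of rows, each an object of numbers: "gripper": the gripper command: -1 is fully open, 1 is shut, values between are in proportion; "x", "y", "z": the shift along the tool's x, y, z in cm; "ax", "ay", "az": the turn, a rotation vector about the tool's x, y, z in degrees. A call has 1 to 5 rows; each row shifts and turns the commanded pose from where the row before left it, along the tool's axes as they then stand; what a row does not reach is not made up. A row lasts 1/12 s, in which the tool goes at most 41.7 mm and 7.16 degrees, less where a joint would pass 70% of its speed; a pose out of reach is approached as far as the arm can. A call is refused whole if a number of a shift passes 4.17 or a number of a turn 7.16, either way. A call with a gripper value outside its range is refused whole. The fingers move at their own pace and stop on an object; the grip force is fixed at half the most. Time passes only in rows, so rows that do not move let the fingers close. It gives the time, the measured TCP pose, the force, the opening and the grip force at its end, in the units of the state.
- arm.read_state(): the state, without advancing time (a new reading comes with each control period).
- arm.get_image(name): name is "scene" or "top" or "wrist"; returns (picture, depth): 384x512x3 uint8, red, green, blue; 384x512 float32, mm along the optical axis (not along the pixel's ray), 0 where there is no reading.
- arm.camera_model(name): a dict with "fx", "fy", "cx", "cy" (pixels), "cam_to_world" (4x4, takes a point from camera to world coordinates). Camera axes: x right, y down, z forward; pixel columns grow to the right and rows downward; lengths in mm; the calibration is good to about 2 mm. The wrist camera is an equidistant fisheye: a pixel r from the principal point sees the ray r / f radians off the axis. A picture is of the moment at which its call begins: read the wrist's pose just before it. camera_model takes no time and is no camera call; for the wrist camera it gives the pose at the moment of the call.
- arm.job_done(): hands the job in; it is judged then, once.
Trained networks look in the newest picture that a camera, given by its name, has taken for a name from the list of things; names that differ only in an ending like _2 or _b are one class to them, and where a whole thing is asked for, a point or a joint stands for the part that bears it (a point fixed in the world has none). Each returns a list of dicts, best first, with "score" (0 to 1); they miss things now and then, are a little off and sometimes report something else, mostly with a low value. They report only what shows in the picture. A call takes as long as a camera call.
- arm.boxes_of(camera, thing): "rect" ([left, top, width, height] in pixels, round what is visible of it).
The state is a dict: "clock": time; "joints": joint angles; "joint_vel": joint speeds; "joint_efforts": joint torques, N m; "position": TCP position; "ee_rot": TCP orientation; "contact_force": force on the tool from outside, world axes, zero at the start; "wrist_torque": the same for the moment, N m; "gripper_width": finger opening in mm; "grasp_force": force on a finger pad.
Only numpy, scipy, OpenCV 4.12 (cv2) and the standard library are available. Lean on these libraries where they do the work, as an engineer would, in place of code of your own. Each camera call takes 0.05 s, during which the arm holds its last target. There are 200 camera calls.

## Working session

There is one attempt and no reset: what is moved stays moved. The work goes in short steps, Python scripts to look and compute and a tool call to move; the robot and the scene stay as the last step left them, time stands still between calls to the robot, and variables do not carry over. Pictures are saved under pics/ and viewed, at most 10 in all, crops included, and the job is handed in when it is done.

Besides the shell and the picture viewer there is one more tool, called as name(argument=value, ...), one argument or row to a line, values as JSON. send_rows: Moves the arm, as the interface text tells. Its arguments: {"type":"object","properties":{"targets":{"type":"array"}},"required":["targets"]}

```bash
mkdir -p pics; cat > h.py <<'E'
from bench import arm
import numpy as np, cv2
def save(n,f):
    im,d=arm.get_image(n); cv2.imwrite('pics/'+f+'.png',im[:,:,::-1]); np.save('pics/'+f+'.npy',d); return im,d
def px(m,d,u,v):
    z=d if np.isscalar(d) else np.median(d[int(v)-1:int(v)+2,int(u)-1:int(u)+2])
    T=np.array(m['cam_to_world']); return (T@[(u-m['cx'])/m['fx']*z,(v-m['cy'])/m['fy']*z,z,1])[:3]
def onplane(m,u,v,h):
    T=np.array(m['cam_to_world']); r=T[:3,:3]@[(u-m['cx'])/m['fx'],(v-m['cy'])/m['fy'],1]; o=T[:3,3]
    return o+r*(h-o[2])/r[2]
E
python3 - <<'E'
from h import *
for n in ['top','scene']:
    im,d=save(n,n+'0'); m=arm.camera_model(n)
    for t in ['sealer','dial_center','set_pin','start_top','tin','label_roll','jar','gift_box','spool','stamp','praline_box']:
        b=arm.boxes_of(n,t)[:2]
        for q in b:
            r=q['rect']; print(n,t,round(q['score'],2),np.round(r),np.round(px(m,d,r[0]+r[2]/2,r[1]+r[3]/2)))
print(arm.read_state())
E
```

```text
top sealer 0.9 [182.  96. 174. 128.] [618. -43.  60.]
top dial_center 0.63 [223. 149.  32.  40.] [589.  35.  89.]
top start_top 0.63 [290. 184.   9.   6.] [ 545. -104.   80.]
top tin 0.63 [323. 163.  17.  24.] [ 571. -195.   98.]
top tin 0.42 [291. 184.   9.   5.] [ 547. -107.   80.]
top label_roll 0.58 [197. 119.  20.  26.] [692. 116.  58.]
top label_roll 0.49 [182.  94. 173. 133.] [617. -41.  59.]
top jar 0.86 [149. 126.  28.  28.] [669. 226.  73.]
top gift_box 0.84 [350. 178.  43.  39.] [ 519. -302.   59.]
top gift_box 0.63 [292. 182.   7.   6.] [ 548. -107.   80.]
top spool 0.58 [228. 222.  20.  20.] [435.  38.  36.]
top stamp 0.73 [182. 209.  19.  14.] [474. 154.  61.]
top praline_box 0.67 [274. 228.  46.  34.] [ 402. -112.   32.]
scene sealer 0.85 [126. 151. 176. 144.] [670.  13.  59.]
scene dial_center 0.72 [224. 189.  42.  34.] [604.  53.  86.]
scene dial_center 0.21 [305. 202.  15.  28.] [487. 169.  32.]
scene set_pin 0.46 [258. 216.   7.  12.] [615. 108.  74.]
scene start_top 0.41 [206. 171.  11.   7.] [555. -96.  78.]
scene tin 0.71 [169. 155.  23.  24.] [ 589. -172.   90.
[... 542 characters left out ...]
nts': array([ 1.58459279e+00,  3.84670234e-01,  7.88725119e-03,  3.07453064e-05,
       -1.19400451e+00, -2.58569014e-01]), 'joint_vel': array([-0.00069736,  0.00039919, -0.00079127,  0.00059265, -0.00052691,
       -0.0017526 ]), 'joint_efforts': array([-6.32253395e-04, -3.92093790e+01,  1.88608932e+01,  4.19063151e+00,
       -5.37182368e-04,  2.82666610e-07]), 'position': array([151.45778454, 606.34438716, 231.32962917]), 'ee_rot': array([ 9.92520833e-01, -1.22075367e-01,  1.35620156e-05, -6.31864420e-06]), 'contact_force': array([ 0.46179244, -0.18134254, -0.08504323]), 'wrist_torque': array([-0.02669157,  0.01330953, -0.0201397 ]), 'grasp_force': 0.0, 'gripper_width': 85.23286925146932}
```

View pics/top0.png

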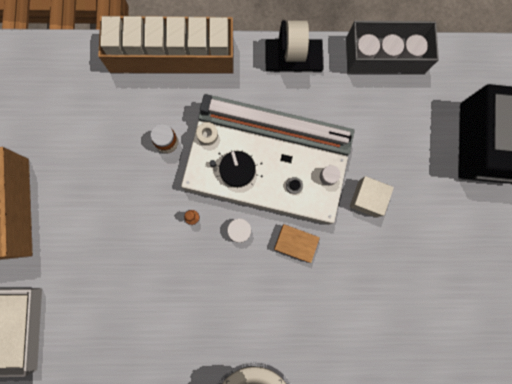

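View pics/scene0.png

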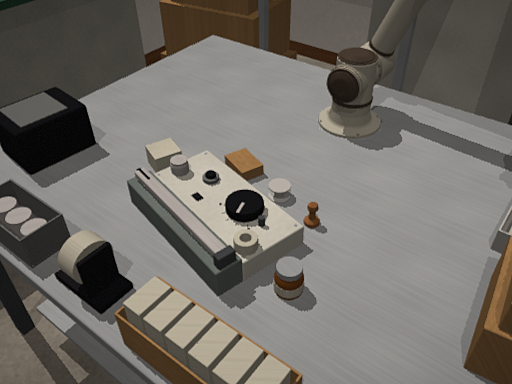

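The top view shows the dial at about (237,169) with its white line pointing up, the pin left of it at (213,163), and the button at (294,184). The label roll sits near the pin and the tin is right of the button.

```bash
python3 - <<'E'
from h import *
m=arm.camera_model('top'); im=cv2.imread('pics/top0.png'); d=np.load('pics/top0.npy')
v,u=np.mgrid[0:384,0:512]
T=np.array(m['cam_to_world']); P=np.stack([(u-m['cx'])/m['fx']*d,(v-m['cy'])/m['fy']*d,d],-1)@T[:3,:3].T+T[:3,3]
roi=(u>180)&(u<360)&(v>90)&(v<230)
deck=roi&(abs(P[...,2]-60)<6)&(im.min(2)>110)
print('cam',T[:3,3].round())
q=P[deck][:,:2]; r=cv2.minAreaRect(q.astype(np.float32)); print('deck',r)
g=im.max(2)
dm=((u-237)**2+(v-169)**2<22**2)&(abs(P[...,2]-90)<6)
r2=cv2.minEnclosingCircle(P[dm][:,:2].astype(np.float32)); print('dial',r2,P[dm].mean(0),dm.sum())
w=dm&(g>110); print('line px',[(a,b) for a,b in zip(u[w],v[w])]); 
pm=((u-213)**2+(v-163)**2<8**2)&(g<110); print('pin',u[pm].mean(),v[pm].mean(),onplane(m,213,163,85),P[pm][:,2].round())
bm=((u-294)**2+(v-184)**2<12**2)&(P[...,2]>66); print('btn',P[bm].mean(0),P[bm][:,2].max())
tm=((u-330)**2+(v-175)**2<14**2)&(P[...,2]>90); print('tin',P[tm].mean(0))
lm=((u-207)**2+(v-134)**2<14**2)&(P[...,2]>80)&(P[...,2]<95); print('roll',P[lm].mean(0))
big=cv2.resize(im[120:215,180:320],None,fx=5,fy=5,interpolation=cv2.INTER_CUBIC); cv2.imwrite('pics/crop.png',big)
E
```

```text
cam [ 373.   35. 1140.]
deck ((617.67724609375, -66.48188781738281), (453.1885681152344, 251.33880615234375), 76.29425048828125)
dial ((591.2863159179688, 39.73766326904297), 45.76588821411133) [590.88707624  39.59178462  88.80903721] 1015
line px [(np.int64(232), np.int64(151)), (np.int64(233), np.int64(151)), (np.int64(231), np.int64(152)), (np.int64(232), np.int64(152)), (np.int64(233), np.int64(152)), (np.int64(234), np.int64(152)), (np.int64(245), np.int64(152)), (np.int64(231), np.int64(153)), (np.int64(232), np.int64(153)), (np.int64(233), np.int64(153)), (np.int64(234), np.int64(153)), (np.int64(232), np.int64(154)), (np.int64(233), np.int64(154)), (np.int64(234), np.int64(154)), (np.int64(248), np.int64(154)), (np.int64(232), np.int64(155)), (np.int64(233), np.int64(155)), (np.int64(234), np.int64(155)), (np.int64(235), np.int64(155)), (np.int64(249), np.int64(155)), (np.int64(232), np.int64(156)), (np.int64(233), np.int64(156)), (np.int64(234), np.int64(156)), (np.int64(235), np.int64(156)), (np.int64(233), np.int64(157)), (np.int64(234), np.int64(157)), (np.int64(235), np.
[... 911 characters left out ...]
p.int64(255), np.int64(167)), (np.int64(255), np.int64(168)), (np.int64(255), np.int64(169)), (np.int64(255), np.int64(170)), (np.int64(255), np.int64(171)), (np.int64(255), np.int64(172))]
pin 214.3181818181818 164.8181818181818 [605.08743661  99.58743981  85.        ] [86. 83. 85. 81. 84. 82. 87. 87. 82. 85. 83. 83. 87. 56. 81. 82. 85. 83.
 85. 82. 88. 81. 83. 87. 82. 83. 84. 59. 61. 86. 78. 83. 82. 82. 82. 69.
 58. 60. 60. 61. 88. 58. 72. 75. 77. 71. 66. 62. 60. 84. 91. 62. 60. 60.
 57. 63. 61. 61. 58. 84. 62. 57. 56. 58. 56. 58.]
btn [ 549.02025472 -103.14685586   79.17433677] 1140.3848353579522
tin [ 572.59953002 -191.65901564  102.59421686]
roll [681.66215759 115.74074811  88.18398045]
```

View pics/crop.png

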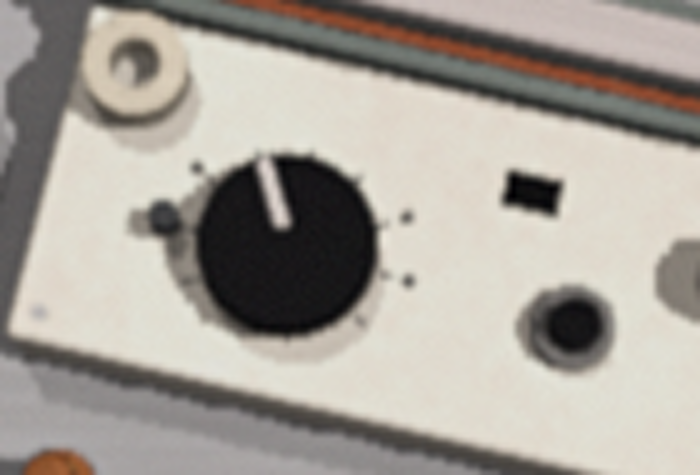

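send_rows(
  targets=[
    {"gripper":1,"x":3.1,"y":2.5},
    {"gripper":1,"x":3.1,"y":2.5},
    {"gripper":1,"x":3.1,"y":2.5},
    {"gripper":1,"x":3.1,"y":2.5},
    {"gripper":1,"x":3.1,"y":2.5},
  ],
)

```text
$.targets[0]: bad value
```

send_rows(
  targets=[
    {"gripper":1,"x":3.1,"y":2.5},
    {"gripper":1,"x":3.1,"y":2.5},
    {"gripper":1,"x":3.1,"y":2.5},
    {"gripper":1,"x":3.1,"y":2.5},
    {"gripper":1,"x":3.1,"y":2.5},
  ],
)

```text
$.targets[0]: bad value
```

send_rows(
  targets=[
    {"gripper":1,"x":3.1,"y":2.5},
    {"gripper":1,"x":3.1,"y":2.5},
    {"gripper":1,"x":3.1,"y":2.5},
    {"gripper":1,"x":3.1,"y":2.5},
    {"gripper":1},
  ],
)

```text
$.targets[0]: bad value
```

send_rows(
  targets=[
    {"gripper":1,"az":6},
    {"gripper":1,"az":6},
    {"gripper":1,"az":6},
    {"gripper":1,"az":6},
    {"gripper":1,"az":6},
  ],
)

```text
$.targets[0]: bad value
```

```bash
cat >> h.py <<'E'
from scipy.spatial.transform import Rotation as Rn
C=np.array([591,39.7]); YAW=np.radians(-14.2)
def rep(goal=None):
    s=arm.read_state(); R=Rn.from_quat(s['ee_rot']).as_matrix(); p=s['position']
    d=p[:2]-C; print('t',round(s['clock'],2),'p',p.round(1),'toolx',np.degrees(np.arctan2(R[1,0],R[0,0])).round(1),'tilt',R[2,2].round(4),
     'rad',np.hypot(*d).round(1),'ang',(np.degrees(np.arctan2(d[1],d[0])-YAW)%360).round(1),'F tool',(R.T@s['contact_force']).round(2),'j',s['joints'].round(2),'w',round(s['gripper_width'],1))
    if goal is not None: print('tool shift cm',(R.T@(np.array(goal)-p)/10).round(2))
E
python3 -c "
from h import *
rep([539.7,89.9,72])"
```

```text
t 1.2 p [151.5 606.3 231.3] toolx -14.0 tilt -1.0 rad 717.1 ang 142.0 F tool [0.49 0.06 0.09] j [ 1.58  0.38  0.01  0.   -1.19 -0.26] w 85.2
tool shift cm [50.18 40.7  15.93]
```

send_rows(
  targets=[
    {"gripper":1,"x":3.1,"y":2.5,"z":0,"ax":0,"ay":0,"az":0},
    {"gripper":1,"x":3.1,"y":2.5,"z":0,"ax":0,"ay":0,"az":0},
    {"gripper":1,"x":3.1,"y":2.5,"z":0,"ax":0,"ay":0,"az":0},
    {"gripper":1,"x":3.1,"y":2.5,"z":0,"ax":0,"ay":0,"az":0},
    {"gripper":1,"x":3.1,"y":2.5,"z":0,"ax":0,"ay":0,"az":0},
  ],
)

```text
clock: 1.62
position: [272.3, 445.9, 231.5]
ee_rot: [0.993, -0.122, 0.0, -0.0]
contact_force: [0.6, 0.0, 0.2]
gripper_width: 25.8
grasp_force: 0.0
```

send_rows(
  targets=[
    {"gripper":1,"x":3.1,"y":2.5,"z":0,"ax":0,"ay":0,"az":0},
    {"gripper":1,"x":3.1,"y":2.5,"z":0,"ax":0,"ay":0,"az":0},
    {"gripper":1,"x":3.1,"y":2.5,"z":0,"ax":0,"ay":0,"az":0},
    {"gripper":1,"x":3.1,"y":2.5,"z":0,"ax":0,"ay":0,"az":0},
    {"gripper":1,"x":3.1,"y":2.5,"z":0,"ax":0,"ay":0,"az":0},
  ],
)

```text
clock: 2.03
position: [392.4, 287.0, 231.8]
ee_rot: [0.993, -0.122, 0.0, -0.0]
contact_force: [0.3, 0.3, 0.1]
gripper_width: 0.2
grasp_force: 0.0
```

send_rows(
  targets=[
    {"gripper":1,"x":3.1,"y":2.5,"z":0,"ax":0,"ay":0,"az":0},
    {"gripper":1,"x":3.1,"y":2.5,"z":0,"ax":0,"ay":0,"az":0},
    {"gripper":1,"x":3.1,"y":2.5,"z":0,"ax":0,"ay":0,"az":0},
    {"gripper":1,"x":3.1,"y":2.5,"z":0,"ax":0,"ay":0,"az":0},
    {"gripper":1,"x":0,"y":0,"z":0,"ax":0,"ay":0,"az":0},
  ],
)

```text
clock: 2.45
position: [490.4, 157.0, 231.3]
ee_rot: [0.992, -0.126, 0.0, 0.0]
contact_force: [0.2, -0.2, 0.3]
gripper_width: 0.1
grasp_force: 0.0
```

send_rows(
  targets=[
    {"gripper":1,"x":0,"y":0,"z":0,"ax":0,"ay":0,"az":6},
    {"gripper":1,"x":0,"y":0,"z":0,"ax":0,"ay":0,"az":6},
    {"gripper":1,"x":0,"y":0,"z":0,"ax":0,"ay":0,"az":6},
    {"gripper":1,"x":0,"y":0,"z":0,"ax":0,"ay":0,"az":6},
    {"gripper":1,"x":0,"y":0,"z":0,"ax":0,"ay":0,"az":6},
  ],
)

```text
clock: 2.87
position: [487.6, 161.7, 231.4]
ee_rot: [0.926, -0.377, 0.0, -0.0]
contact_force: [-0.1, 0.5, -0.2]
gripper_width: 0.0
grasp_force: 0.0
```

```bash
python3 -c "
from h import *
rep([539.7,89.9,72])"
```

```text
t 2.87 p [487.6 161.7 231.4] toolx -44.3 tilt -1.0 rad 159.9 ang 144.5 F tool [-0.41 -0.25  0.19] j [ 0.64  0.19 -0.26 -0.   -1.11  0.16] w 0.0
tool shift cm [ 8.74  1.5  15.94]
```

send_rows(
  targets=[
    {"gripper":1,"x":2.9,"y":0.5,"z":0,"ax":0,"ay":0,"az":0},
    {"gripper":1,"x":2.9,"y":0.5,"z":0,"ax":0,"ay":0,"az":0},
    {"gripper":1,"x":2.9,"y":0.5,"z":3,"ax":0,"ay":0,"az":0},
    {"gripper":1,"x":0,"y":0,"z":4,"ax":0,"ay":0,"az":0},
    {"gripper":1,"x":0,"y":0,"z":0,"ax":0,"ay":0,"az":0},
  ],
)

```text
clock: 3.28
position: [535.2, 88.1, 154.4]
ee_rot: [0.926, -0.377, -0.006, 0.004]
contact_force: [-1.4, -0.3, -1.1]
gripper_width: -0.1
grasp_force: 0.0
```

```bash
python3 -c "
from h import *
save('wrist','w1')
rep([539.7,89.9,72])"
```

```text
t 3.33 p [537.1  89.1 158.1] toolx -44.1 tilt -1.0 rad 73.1 ang 151.7 F tool [-0.03  0.14 -0.87] j [ 0.46  0.32 -0.29 -0.   -0.97  0.34] w 0.3
tool shift cm [ 0.16 -0.31  8.61]
```

View pics/w1.png

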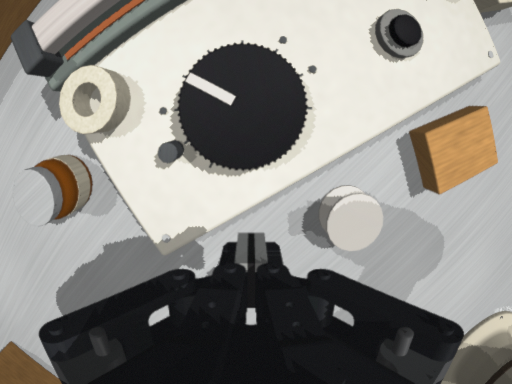

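The wrist view shows the line at (208,88), with the cap at (163,110) and the pin at (170,152) next round, so it needs two clicks anticlockwise. The fingertip at (251,245) is in front of the dial and clear.

send_rows(
  targets=[
    {"gripper":1,"x":0,"y":-0.3,"z":3,"ax":0,"ay":0,"az":0},
    {"gripper":1,"x":0,"y":0,"z":3,"ax":0,"ay":0,"az":0},
    {"gripper":1,"x":0,"y":0,"z":2.6,"ax":0,"ay":0,"az":0},
    {"gripper":1,"x":0,"y":0,"z":0,"ax":0,"ay":0,"az":0},
    {"gripper":1,"x":0,"y":0,"z":0,"ax":0,"ay":0,"az":0},
  ],
)

```text
clock: 3.75
position: [542.4, 93.5, 76.9]
ee_rot: [0.927, -0.374, 0.0, 0.0]
contact_force: [1.0, 0.7, 0.5]
gripper_width: 0.1
grasp_force: 0.0
```

send_rows(
  targets=[
    {"gripper":1,"x":0.4,"y":0,"z":0,"ax":0,"ay":0,"az":0},
    {"gripper":1,"x":0.4,"y":0,"z":0,"ax":0,"ay":0,"az":0},
    {"gripper":1,"x":0.2,"y":0,"z":0,"ax":0,"ay":0,"az":0},
    {"gripper":1,"x":0,"y":0,"z":0,"ax":0,"ay":0,"az":0},
    {"gripper":1,"x":0,"y":0,"z":0,"ax":0,"ay":0,"az":0},
  ],
)

```text
clock: 4.17
position: [549.5, 85.7, 76.5]
ee_rot: [0.927, -0.375, 0.001, -0.001]
contact_force: [-0.1, -0.9, 0.3]
gripper_width: 0.1
grasp_force: 0.0
```

```bash
python3 -c "
from h import *
rep()"
```

```text
t 4.17 p [549.5  85.7  76.5] toolx -44.1 tilt -1.0 rad 62.0 ang 146.3 F tool [ 0.57  0.73 -0.33] j [ 0.45  0.43 -0.36  0.   -0.78  0.36] w 0.1
```

send_rows(
  targets=[
    {"gripper":1,"x":0.2,"y":0,"z":0,"ax":0,"ay":0,"az":0},
    {"gripper":1,"x":0.2,"y":0,"z":0,"ax":0,"ay":0,"az":0},
    {"gripper":1,"x":0,"y":0,"z":0,"ax":0,"ay":0,"az":0},
    {"gripper":1,"x":0,"y":0,"z":0,"ax":0,"ay":0,"az":0},
  ],
)

```text
clock: 4.5
position: [551.9, 82.9, 75.5]
ee_rot: [0.927, -0.375, -0.0, 0.0]
contact_force: [1.1, 0.1, -0.6]
gripper_width: -0.1
grasp_force: 0.0
```

send_rows(
  targets=[
    {"gripper":1,"x":0.2,"y":0,"z":0,"ax":0,"ay":0,"az":0},
    {"gripper":1,"x":0,"y":0,"z":0,"ax":0,"ay":0,"az":0},
    {"gripper":1,"x":0,"y":0,"z":0,"ax":0,"ay":0,"az":0},
  ],
)

```text
clock: 4.75
position: [553.3, 81.5, 75.5]
ee_rot: [0.927, -0.375, -0.0, 0.0]
contact_force: [0.2, 0.1, -0.6]
gripper_width: 0.1
grasp_force: 0.0
```

```bash
python3 -c "
from h import *
rep()"
```

```text
t 4.75 p [553.3  81.5  75.5] toolx -44.0 tilt -1.0 rad 56.3 ang 146.2 F tool [ 0.06 -0.18  0.56] j [ 0.44  0.44 -0.35  0.   -0.78  0.37] w 0.1
```

send_rows(
  targets=[
    {"gripper":1,"x":0.2,"y":0,"z":0,"ax":0,"ay":0,"az":0},
    {"gripper":1,"x":0,"y":0,"z":0,"ax":0,"ay":0,"az":0},
    {"gripper":1,"x":0,"y":0,"z":0,"ax":0,"ay":0,"az":0},
  ],
)

```text
clock: 5.0
position: [554.7, 80.2, 75.6]
ee_rot: [0.927, -0.375, 0.0, 0.0]
contact_force: [-0.6, -0.6, 0.4]
gripper_width: -0.0
grasp_force: 0.0
```

send_rows(
  targets=[
    {"gripper":1,"x":0.1,"y":0,"z":0,"ax":0,"ay":0,"az":0},
    {"gripper":1,"x":0,"y":0,"z":0,"ax":0,"ay":0,"az":0},
    {"gripper":1,"x":0,"y":0,"z":0,"ax":0,"ay":0,"az":0},
  ],
)

```text
clock: 5.25
position: [555.0, 79.7, 75.5]
ee_rot: [0.927, -0.375, -0.0, 0.0]
contact_force: [-2.2, 2.1, 1.4]
gripper_width: -0.1
grasp_force: 1.4
```

send_rows(
  targets=[
    {"gripper":1,"x":0.05,"y":0,"z":0,"ax":0,"ay":0,"az":0},
    {"gripper":1,"x":0,"y":0.47,"z":0,"ax":0,"ay":0,"az":-5},
    {"gripper":1,"x":0,"y":0.47,"z":0,"ax":0,"ay":0,"az":-5},
    {"gripper":1,"x":0,"y":0,"z":0,"ax":0,"ay":0,"az":0},
  ],
)

```text
clock: 5.58
position: [548.3, 72.0, 75.5]
ee_rot: [0.956, -0.292, -0.001, 0.0]
contact_force: [-5.4, 3.9, 2.1]
gripper_width: -0.2
grasp_force: 2.8
```

```bash
python3 -c "
from h import *
rep()"
```

```text
t 5.58 p [548.3  72.   75.5] toolx -33.9 tilt -1.0 rad 53.5 ang 157.1 F tool [-6.62 -0.22 -2.06] j [ 0.42  0.43 -0.37 -0.   -0.78  0.56] w -0.2
```

send_rows(
  targets=[
    {"gripper":1,"x":0,"y":0.47,"z":0,"ax":0,"ay":0,"az":-5},
    {"gripper":1,"x":0,"y":0.47,"z":0,"ax":0,"ay":0,"az":-5},
    {"gripper":1,"x":0,"y":0.47,"z":0,"ax":0,"ay":0,"az":-5},
  ],
)

```text
clock: 5.83
position: [541.4, 59.6, 75.4]
ee_rot: [0.986, -0.164, -0.001, 0.001]
contact_force: [-3.7, 1.1, 3.3]
gripper_width: -0.2
grasp_force: 2.3
```

```bash
python3 -c "
from h import *
rep()
save('top','t2');im=cv2.imread('pics/t2.png');cv2.imwrite('pics/t2c.png',cv2.resize(im[120:215,180:320],None,fx=4,fy=4,interpolation=cv2.INTER_CUBIC))
save('wrist','w2')"
```

```text
t 5.83 p [541.4  59.6  75.4] toolx -18.9 tilt -1.0 rad 53.5 ang 172.4 F tool [-3.89  0.16 -3.3 ] j [ 0.41  0.42 -0.39 -0.   -0.77  0.83] w -0.2
```

View pics/w2.png

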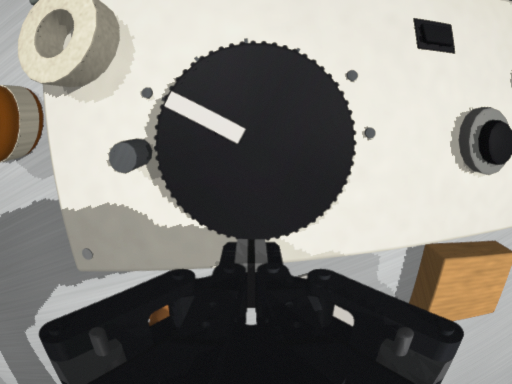

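The wrist view shows the line tip at (168,100), nearly opposite the cap at (147,92). The dial is following the finger; one more click to the pin at (125,156).

send_rows(
  targets=[
    {"gripper":1,"x":0.03,"y":0.47,"z":0,"ax":0,"ay":0,"az":-5},
    {"gripper":1,"x":0,"y":0.47,"z":0,"ax":0,"ay":0,"az":-5},
    {"gripper":1,"x":0,"y":0.47,"z":0,"ax":0,"ay":0,"az":-5},
    {"gripper":1,"x":0,"y":0,"z":0,"ax":0,"ay":0,"az":0},
  ],
)

```text
clock: 6.27
position: [537.8, 45.1, 75.3]
ee_rot: [0.999, -0.036, -0.002, 0.001]
contact_force: [-4.9, 0.5, 3.7]
gripper_width: -0.0
grasp_force: 3.0
```

send_rows(
  targets=[
    {"gripper":1,"x":0.01,"y":0.47,"z":0,"ax":0,"ay":0,"az":-5},
    {"gripper":1,"x":0,"y":0.47,"z":0,"ax":0,"ay":0,"az":-5},
    {"gripper":1,"x":0,"y":0.47,"z":0,"ax":0,"ay":0,"az":-5},
    {"gripper":1,"x":0,"y":0,"z":0,"ax":0,"ay":0,"az":0},
  ],
)

```text
clock: 6.6
position: [538.1, 30.4, 75.3]
ee_rot: [0.996, 0.095, -0.002, 0.001]
contact_force: [-6.2, -2.4, 3.8]
gripper_width: -0.1
grasp_force: 3.0
```

```bash
python3 -c "
from h import *
rep()
save('wrist','w3')"
```

```text
t 6.6 p [538.1  30.4  75.3] toolx 10.9 tilt -1.0 rad 53.7 ang 204.2 F tool [-6.52  1.19 -3.81] j [ 0.36  0.41 -0.4   0.   -0.77  1.4 ] w -0.1
```

View pics/w3.png

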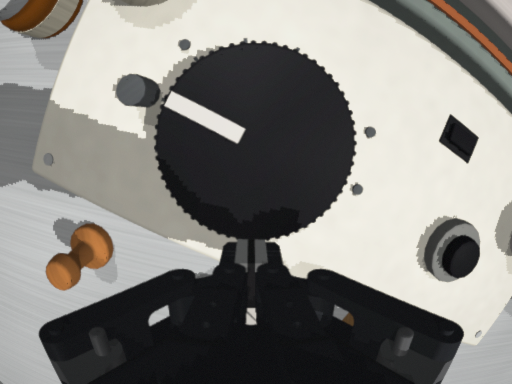

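The line at (168,100) now points at the pin at (138,90). I'll back off, lift, and check from above.

send_rows(
  targets=[
    {"gripper":1,"x":-0.5,"y":0,"z":0,"ax":0,"ay":0,"az":0},
    {"gripper":1,"x":-1.5,"y":0,"z":0,"ax":0,"ay":0,"az":0},
    {"gripper":1,"x":0,"y":0,"z":-3,"ax":0,"ay":0,"az":0},
    {"gripper":1,"x":-2,"y":0,"z":-4,"ax":0,"ay":0,"az":0},
    {"gripper":1,"x":-3,"y":0,"z":0,"ax":0,"ay":0,"az":0},
  ],
)

```text
clock: 7.07
position: [479.8, 20.7, 149.2]
ee_rot: [0.995, 0.096, 0.009, -0.001]
contact_force: [0.5, 0.5, -0.1]
gripper_width: 0.4
grasp_force: 0.0
```

```bash
python3 -c "
from h import *
rep([549,-103.1,110])
im,d=save('top','t3');cv2.imwrite('pics/t3c.png',cv2.resize(im[120:215,180:320,::-1],None,fx=5,fy=5,interpolation=cv2.INTER_CUBIC))"
```

```text
t 7.07 p [479.8  20.7 149.2] toolx 11.0 tilt -0.9998 rad 112.8 ang 203.9 F tool [ 0.56 -0.4   0.16] j [ 0.38  0.21 -0.47  0.01 -0.87  1.37] w 0.4
tool shift cm [ 4.37 13.47  4.01]
```

View pics/t3c.png

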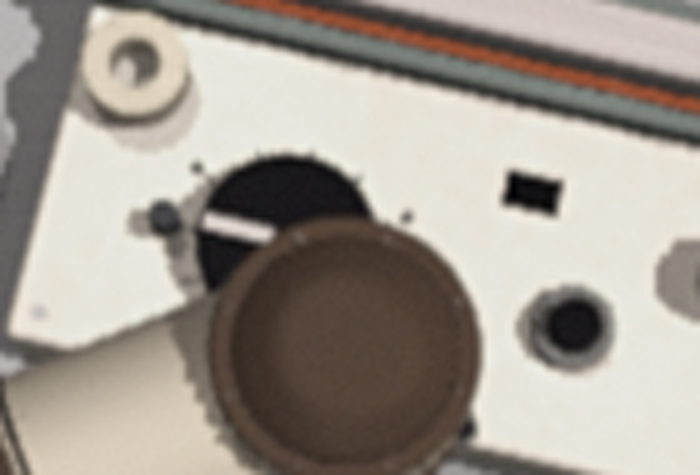

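The white line points straight at the pin, from (270,237) through (205,217) to the pin at (162,217). The dial is at rest with the arm clear of it. Next, the button.

send_rows(
  targets=[
    {"gripper":1,"x":1.1,"y":3.4,"z":0,"ax":0,"ay":0,"az":0},
    {"gripper":1,"x":1.1,"y":3.4,"z":0,"ax":0,"ay":0,"az":0},
    {"gripper":1,"x":1.1,"y":3.4,"z":0,"ax":0,"ay":0,"az":0},
    {"gripper":1,"x":1.1,"y":3.4,"z":0,"ax":0,"ay":0,"az":0},
    {"gripper":1,"x":0,"y":0,"z":0,"ax":0,"ay":0,"az":0},
  ],
)

```text
clock: 7.53
position: [545.5, -110.3, 143.0]
ee_rot: [0.996, 0.092, 0.002, 0.001]
contact_force: [-0.0, -0.3, -0.3]
gripper_width: -0.1
grasp_force: 0.0
```

```bash
python3 -c "
from h import *
im,d=save('wrist','w4')
rep([549,-104,95])
print(arm.boxes_of('wrist','start_top')[:2],arm.boxes_of('wrist','start')[:2])"
```

```text
t 7.58 p [ 543.8 -108.6  142.6] toolx 10.6 tilt -1.0 rad 155.7 ang 266.5 F tool [ 0.56 -0.52  0.17] j [ 0.1   0.35 -0.29  0.   -0.93  1.66] w -0.3
tool shift cm [ 0.59 -0.36  4.76]
[{'rect': [227.6, 184.7, 36.1, 32.2], 'score': 0.75}] [{'rect': [223.6, 180.7, 41.3, 38.2], 'score': 0.93}]
```

View pics/w4.png

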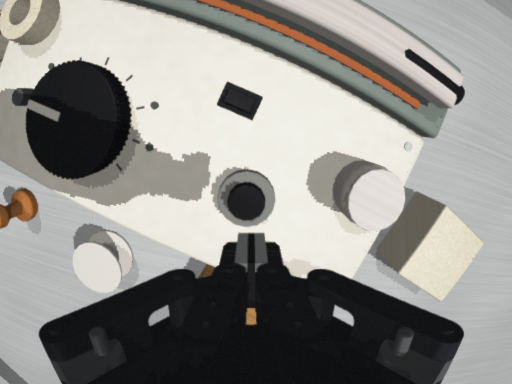

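The wrist view shows the button at (246,201) just ahead of the fingertip, and the line still pointing at the pin at (20,97). I'll go down over the button.

send_rows(
  targets=[
    {"gripper":1,"x":0.6,"y":-0.35,"z":2,"ax":0,"ay":0,"az":0},
    {"gripper":1,"x":0,"y":0,"z":2.7,"ax":0,"ay":0,"az":0},
    {"gripper":1,"x":0,"y":0,"z":0,"ax":0,"ay":0,"az":0},
    {"gripper":1,"x":0,"y":0,"z":0,"ax":0,"ay":0,"az":0},
    {"gripper":1,"x":0,"y":0,"z":0,"ax":0,"ay":0,"az":0},
  ],
)

```text
clock: 8.1
position: [547.6, -101.0, 97.1]
ee_rot: [0.995, 0.096, 0.001, 0.0]
contact_force: [0.1, -0.1, -0.2]
gripper_width: 0.1
grasp_force: 0.0
```

```bash
python3 -c "
from h import *
rep([549,-104,80])"
```

```text
t 8.1 p [ 547.6 -101.    97.1] toolx 11.1 tilt -1.0 rad 147.3 ang 267.0 F tool [0.08 0.12 0.22] j [ 0.11  0.4  -0.34  0.   -0.83  1.65] w 0.1
tool shift cm [0.08 0.32 1.71]
```

send_rows(
  targets=[
    {"gripper":1,"x":0.1,"y":0.3,"z":0.7,"ax":0,"ay":0,"az":0},
    {"gripper":1,"x":0,"y":0,"z":0.7,"ax":0,"ay":0,"az":0},
    {"gripper":1,"x":0,"y":0,"z":0.2,"ax":0,"ay":0,"az":0},
    {"gripper":1,"x":0,"y":0,"z":0.2,"ax":0,"ay":0,"az":0},
    {"gripper":1,"x":0,"y":0,"z":0,"ax":0,"ay":0,"az":0},
  ],
)

```text
clock: 8.52
position: [548.9, -104.3, 78.2]
ee_rot: [0.995, 0.096, 0.001, 0.0]
contact_force: [0.2, 1.0, 3.2]
gripper_width: -0.2
grasp_force: 1.8
```

send_rows(
  targets=[
    {"gripper":1,"x":0,"y":0,"z":0.2,"ax":0,"ay":0,"az":0},
    {"gripper":1,"x":0,"y":0,"z":0,"ax":0,"ay":0,"az":0},
    {"gripper":1,"x":0,"y":0,"z":0,"ax":0,"ay":0,"az":0},
  ],
)

```text
clock: 8.77
position: [548.9, -104.4, 76.4]
ee_rot: [0.995, 0.096, 0.001, 0.0]
contact_force: [-0.3, 0.8, 5.5]
gripper_width: -0.0
grasp_force: 2.3
```

send_rows(
  targets=[
    {"gripper":1,"x":0,"y":0,"z":0.2,"ax":0,"ay":0,"az":0},
    {"gripper":1,"x":0,"y":0,"z":0,"ax":0,"ay":0,"az":0},
    {"gripper":1,"x":0,"y":0,"z":0,"ax":0,"ay":0,"az":0},
  ],
)

```text
clock: 9.02
position: [549.0, -104.4, 76.0]
ee_rot: [0.995, 0.096, 0.001, 0.0]
contact_force: [-3.0, 2.2, 13.4]
gripper_width: -0.0
grasp_force: 6.8
```

send_rows(
  targets=[
    {"gripper":1,"x":0,"y":0,"z":0.1,"ax":0,"ay":0,"az":0},
    {"gripper":1,"x":0,"y":0,"z":0,"ax":0,"ay":0,"az":0},
    {"gripper":1,"x":0,"y":0,"z":0,"ax":0,"ay":0,"az":0},
  ],
)

```text
clock: 9.27
position: [549.0, -104.4, 75.8]
ee_rot: [0.995, 0.096, 0.001, 0.0]
contact_force: [-4.3, 2.8, 18.7]
gripper_width: 0.4
grasp_force: 9.2
```

```bash
python3 -c "
import numpy as np
d=np.load('pics/w4.npy')
print(d[201,212:284:2].round(0)); print(d[160:235:3,246].round(0))
from h import *
m=arm.camera_model('top');d=np.load('pics/t3.npy');print([[round(px(m,float(d[v,u]),u,v)[2]) for u in range(284,305)] for v in range(179,193)])"
```

```text
[234. 235. 233. 221. 222. 222. 222. 222. 210. 211. 212. 211. 211. 212.
 212. 211. 212.   0. 211. 211. 212. 211. 211. 210. 211. 211. 214. 222.
 222. 222. 222. 223. 235. 235. 234. 235.]
[225. 226. 227. 225. 217. 215. 216. 218. 210. 209. 209. 209. 210. 210.
 211. 212. 214. 212. 214. 215. 225. 226. 239. 240. 149.]
[[58, 62, 59, 54, 56, 71, 71, 69, 68, 66, 72, 66, 69, 74, 72, 72, 70, 56, 62, 59, 57], [58, 60, 62, 61, 70, 73, 75, 70, 79, 81, 78, 81, 79, 78, 68, 70, 69, 69, 59, 59, 58], [58, 60, 60, 71, 72, 66, 74, 76, 81, 81, 82, 82, 81, 85, 84, 72, 70, 71, 60, 58, 56], [59, 58, 55, 70, 72, 74, 76, 80, 82, 81, 83, 80, 83, 79, 76, 79, 70, 69, 72, 58, 58], [60, 60, 67, 70, 69, 73, 81, 77, 84, 77, 79, 82, 82, 82, 82, 80, 79, 74, 72, 60, 59], [55, 61, 66, 71, 70, 70, 81, 80, 78, 78, 80, 82, 80, 79, 84, 81, 82, 69, 69, 59, 59], [56, 1140, 68, 68, 69, 66, 83, 80, 79, 82, 84, 81, 77, 81, 80, 85, 82, 71, 69, 60, 57], [58, 59, 69, 71, 71, 69, 84, 79, 80, 81, 81, 78, 80, 77, 81, 79, 78, 72, 70, 56, 58], [60, 55, 67, 69, 75, 70, 82, 83, 85, 82, 79, 81, 79, 79, 82, 82, 72, 73, 73, 59, 61], [63, 63, 61, 75, 70, 69, 72, 78, 78, 83, 79, 82, 79, 81, 76, 78, 68, 71, 68, 61, 61], [59, 63, 60, 71, 69, 72, 72, 75, 76, 83, 81, 83, 80, 81, 78, 70, 72, 73, 71, 56, 60], [56, 59, 62, 65, 71, 74, 72, 69, 69, 70, 74, 78, 74, 73, 72, 71, 72, 69, 59, 59, 61], [55, 58, 60, 57, 65, 72, 72, 72, 73, 68, 69, 70, 70, 71, 69, 72, 74, 59, 59, 62, 59], [57, 57, 57, 60, 61, 65, 69, 71, 71, 71, 70, 72, 70, 70, 73, 66, 62, 65, 58, 56, 57]]
```

The button stands about 11 mm above its housing, so the hard stop at 76 mm is the full 6 mm press. Releasing.

send_rows(
  targets=[
    {"gripper":1,"x":0,"y":0,"z":-0.5,"ax":0,"ay":0,"az":0},
    {"gripper":1,"x":0,"y":0,"z":-2,"ax":0,"ay":0,"az":0},
    {"gripper":1,"x":0,"y":0,"z":-3,"ax":0,"ay":0,"az":0},
    {"gripper":1,"x":0,"y":0,"z":-3,"ax":0,"ay":0,"az":0},
    {"gripper":1,"x":0,"y":0,"z":0,"ax":0,"ay":0,"az":0},
  ],
)

```text
clock: 9.68
position: [551.5, -104.7, 163.4]
ee_rot: [0.995, 0.096, 0.005, 0.001]
contact_force: [1.7, 0.4, 0.5]
gripper_width: 0.0
grasp_force: 0.0
```

send_rows(
  targets=[
    {"gripper":1,"x":-3,"y":0,"z":0,"ax":0,"ay":0,"az":0},
    {"gripper":1,"x":-2,"y":0,"z":0,"ax":0,"ay":0,"az":0},
    {"gripper":1,"x":0,"y":0,"z":0,"ax":0,"ay":0,"az":0},
    {"gripper":1,"x":0,"y":0,"z":0,"ax":0,"ay":0,"az":0},
  ],
)

```text
clock: 10.02
position: [498.1, -114.2, 157.5]
ee_rot: [0.995, 0.095, -0.001, -0.0]
contact_force: [0.7, 0.5, -0.0]
gripper_width: -0.1
grasp_force: 0.0
```

```bash
python3 -c "
from h import *
save('wrist','w5')
rep()"
```

```text
t 10.07 p [ 499.1 -114.   157.6] toolx 11.0 tilt -1.0 rad 179.1 ang 253.3 F tool [ 0.64 -0.41 -0.22] j [ 0.09  0.26 -0.37  0.   -0.93  1.67] w -0.2
```

View pics/w5.png

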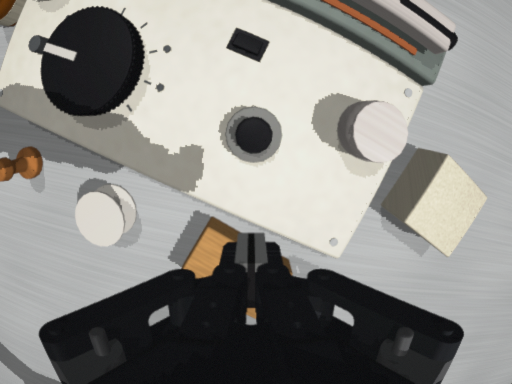

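The line still points at the pin at (38,44), the button at (254,134) is back out, and the tin, boxes and spool in view haven't moved. Handing in.

```bash
python3 -c "
from bench import arm
print(arm.job_done())"
```

```text
the job is handed in; nothing more can be done
None
```

I turned the dial two clicks anticlockwise so its white line points at the set pin, then pressed the start button fully down and let it come back out; the job is handed in at about 10 s, but the hand-in returned no verdict.

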